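Stop check on the laboratory jar mill

ROBOT

A 6-joint arm with a two-finger parallel gripper is mounted at the origin on the work surface. World frame = base frame: x ahead of the robot, y to its left, z up, the work surface at z = 0. Lengths are in mm, angles in rad, forces in N, time in s.
With the tool pointing down it reaches from about 350 to 975 mm from the base axis. Payload 7.1 kg.
Tool frame: the origin (TCP) lies at the very end of the fingers, on their centre line; the grasp point (between the pads) lies ctrl.hold_point_z behind it (ctrl.hold_point_z is the distance from the TCP to the grasp point, in mm); z points along the fingers, y is the line along which they close (so a half turn about z gives the same grasp; the last joint's range is limited). The gripper opens to 88 mm and grips with 3 to 60 N. Pads are 20 mm wide; open, the fingers measure 115 mm over their backs; the gripper's body (75 mm by 178 mm) begins 61 mm behind the grasp point.
Start: joints at [1.215, 0.423, 1.63, -0, 1.089, -0.019], TCP at [206.511, 589.88, 222.675] pointing down, gripper open.
Joint ranges: [-3, 3], [-0.9, 2.11], [0.09, 2.58], [-1.31, 4.45], [0.11, 2.69], [-2.54, 2.54]. Speed limits (rad/s): [2.39, 2.39, 3.01, 3.14, 3.14, 3.14].

INTERFACE

Orientations are given as a rotation vector (axis times angle).
In Python, from workcell import ctrl gives the robot as it stands. The module is installed in compiled form; this text tells all that it offers.
- The arm moves only by the shell command python3 -m creep 'ROWS'. ROWS is JSON, a list of rows, each an object with "translation": the shift along the tool's x, y, z in mm, a list of three; "angular": the turn, a rotation vector about the tool's x, y, z in rad, a list of three; "jaw": the opening, from 0 (shut) to 1 (fully open). A call has exactly 8 rows; each row is the pose to reach, as a shift and turn from the pose commanded when the call began, along the tool's axes at that moment; what a row does not reach only later rows make up. A row lasts 1/8 s, in which the tool goes at most 62.5 mm and 10.7 degrees, less where a joint would pass 70% of its speed; a pose out of reach is approached as far as the arm can. A call with a gripper value outside its range is refused whole. The fingers move at their own pace and stop on an object; the grip force is fixed at half the most. Time passes only in rows, so rows that repeat a pose let the fingers close, or fill a call up. It gives the time, the measured TCP pose, the force, the opening and the grip force at its end, in the units of the state.
- ctrl.get_obs(): the state, without advancing time (a new reading comes with each control period).
- ctrl.get_image(name): name is "scene" or "top"; returns the picture (420x560x3 uint8, red, green, blue); there is no depth.
- ctrl.camera_info(name): a dict with "camera_matrix" (3x3 intrinsics, pixels), "world_from_camera" (4x4, takes a point from camera to world coordinates). Camera axes: x right, y up, looking along -z (the intrinsics and any distortion apply to the point x, -y, -z); pixel columns grow to the right and rows downward; lengths in mm; the calibration is good to about 2 mm. A picture is of the moment at which its call begins. camera_info takes no time and is no camera call.
- ctrl.close_job(): hands the job in; it is judged then, once.
Trained networks look in the newest picture that a camera, given by its name, has taken for a name from the list of things; names that differ only in an ending like _2 or _b are one class to them, and where a whole thing is asked for, a point or a joint stands for the part that bears it (a point fixed in the world has none). Each returns a list of dicts, best first, with "score" (0 to 1); they miss things now and then, are a little off and sometimes report something else, mostly with a low value. They report only what shows in the picture. A call takes as long as a camera call. They do not tell look-alikes from the thing itself.
- ctrl.look_for(camera, label): "rect" ([left, top, right, bottom] in pixels, round what is visible of it).
The state is a dict: "t": time; "qpos": joint angles; "qvel": joint speeds; "joint_torque": joint torques, N m; "ee_pos": TCP position; "orientation": TCP orientation; "ft_force": force on the tool from outside, world axes, zero at the start; "moment": the same for the moment, N m; "width": finger opening in mm; "grasp_force": force on a finger pad.
Only numpy, scipy, OpenCV 4.12 (cv2) and the standard library are available. Lean on these libraries where they do the work, as an engineer would, in place of code of your own. Each camera call takes 0.05 s, during which the arm holds its last target. There are 200 camera calls.

TASK

Do the jar mill's stop check before the next run. Press the red mushroom stop button fully in and let go, so that it stays latched down by itself; then release it by pushing one of its three lobes round clockwise (seen from above) with a fingertip, without taking the head between the fingers, until it springs out, and let it swing back; last, press the blue reset button right in and let go. Leave the green start button, the speed knob, the jars and everything else on the bench as they are.

Things in the scene. Friction and masses are not known exactly. Their poses are not given: they have to be found in the camera images.
- stop_top (a point): Red mushroom stop button on the yellow plate on the mill's front deck (left or right half). Point on its upright axis at the crown, 134 mm above the bench when out; moves and turns with the head. Round core 48 mm across with three lobes, from 3 to 19 mm below this point (only the crown is higher). Lobes point 60, 180 and 300 degrees counter-clockwise from this point's x axis, seen from above.
- stop_lobe (a point): On the head's axis level with mid-height of the lobes' flanks, 11 mm below stop_top; turns with the head. Each lobe is 18 mm wide with straight, upright, parallel flanks and ends 34 mm from the axis; the flanks come free of the core 22 mm from the axis. At rest one lobe points to the mill's front. The gaps between the lobes are open outwards, above and below.
- stop_press (a joint): How far the stop button is in, straight down, m: 0 = out, about 0.0083 = latched in, 0.0115 = hard against its stop. Sprung: it starts to give at 4 N and the latch catches, with a small click, when it is pushed past about 0.009 (8 to 9 N); pushing on to the hard stop (20 N) does no harm. The latch then holds it in until it is twisted.
- stop_twist (a joint): Twist of the mushroom head, rad, growing clockwise seen from above: 0 = rest, 0.9 = end stop. A spring turns it back to 0 (0.045 N m at rest, 0.11 N m at 0.65, so about 4 N at a lobe). With the button latched in, the latch lets go at about 0.6 and the head springs up to 0; let go of, it then swings back to 0.
- reset_button_top (a point): Blue round push button of 28 mm diameter in an aluminium bezel, on the grey key plate that takes the other half of the deck. The point is the centre of its top, about 115 mm above the bench and 10 mm above its bezel; it is pressed straight down.
- reset_button (a joint): How far the blue reset button is in, m: 0 = out, 0.006 = right in (5 N); it springs back.
- start_button_top (a point): Green start button, like the reset button, 72 mm to its right (seen from the robot) in the same row. To be left alone.
- start_button (a joint): How far the green start button is in, m: 0 = out, 0.006 = right in.
- speed_mark (a point): Black speed knob with a bar grip (26 mm wide, 44 mm above the key plate), 49 mm behind the green button; this point is the white mark at one end of its bar, 12 mm from its axis. It may stand at any angle. To be left alone.
- stop_module: Yellow plate under the stop button, 115 x 150 x 8 mm, fixed: origin at the centre of its underside, on the button's axis, 85 mm above the bench; x axis to the back of the mill, away from the robot, z up. On it under the head is a black collar 48 mm across, 8 mm high. With the button latched in, the underside of the head is 14 mm above the plate, when out 22 mm.
- mill: The jar mill: a fixed bench machine, 440 mm wide and 330 mm deep; origin at the middle of its footprint on the bench, x axis to its back, y axis to its left. Front deck 85 mm high, 150 mm deep; behind it two black rollers carry the jars, whose tops are 206 mm above the bench.
- jar_a_center (a point): White mill jar, 90 mm diameter and 105 mm long, lying loose on the rollers along the mill's width (centre of the jar).
- jar_b_center (a point): A second such jar on the rollers (centre of the jar).
- canister: Steel canister, 71 mm diameter, 68 mm tall, standing in front of the mill (origin at the centre of its underside).
- dropper: White dropper bottle with yellow cap, 32 mm diameter, 72 mm tall, standing in front of the mill (origin at the centre of its underside).
- reagent: Clear glass reagent bottle with stopper, 84 mm diameter, 142 mm tall (origin at the centre of its underside).
- tray: White enamel tray with lid, 180 x 250 x 84 mm (origin at the centre of its underside).
- pen_pot: Black square pen pot, 80 x 80 x 100 mm, pens up to 140 mm high (origin at the centre of its underside).
- spanner: Steel spanner, 170 mm long, lying flat (origin under its middle).
Not all that is in view belongs to the job. What is shaped like the reagent but purple is not meant.

How it is judged (in metres and radians):
On the way, in this order (a step that is already met when the one before it is completed fails the run):
1. the stop button is latched in and stays in by itself, untouched (value of joint stop_press above 0.007 m and contact force between stop_module and anything else below 0.2 N and value of joint stop_twist below 0.15 rad), for 0.2 s.
2. the head is twisted clockwise while still in (value of joint stop_twist above 0.35 rad and value of joint stop_press above 0.006 m), for 0.02 s.
3. the button has sprung fully out and swung back, untouched (value of joint stop_press below 0.0015 m and value of joint stop_twist below 0.1 rad and contact force between stop_module and anything else below 0.2 N), for 0.1 s.
4. the blue reset button is pressed in (4.5 mm or more) (value of joint reset_button above 0.0045 m), for 0.05 s.
At the end, for the whole second after the job is handed in: The stop button is out (within 1.5 mm) and swung back (within 0.1 rad), the reset and start buttons are out (within 1.5 mm), the speed knob's mark is within 5 mm of where it was, and jars and bench things are within 20 mm of where they were and upright (value of joint each of stop_press, reset_button, start_button below 0.0015 m and value of joint stop_twist below 0.1 rad and distance of speed_mark from where it was at the start of the episode below 0.005 m and not (distance of jar_a_center from where it was at the start of the episode above 0.02 m) and not (distance of jar_b_center from where it was at the start of the episode above 0.02 m) and not (distance of canister from where it was at the start of the episode above 0.02 m) and not (distance of dropper from where it was at the start of the episode above 0.02 m) and not (distance of reagent from where it was at the start of the episode above 0.02 m) and not (distance of tray from where it was at the start of the episode above 0.02 m) and not (distance of pen_pot from where it was at the start of the episode above 0.02 m) and not (distance of spanner from where it was at the start of the episode above 0.02 m) and not (angle between canister's own z axis and vertical above 0.25 rad) and not (angle between dropper's own z axis and vertical above 0.25 rad) and not (angle between reagent's own z axis and vertical above 0.25 rad) and not (angle between tray's own z axis and vertical above 0.25 rad) and not (angle between pen_pot's own z axis and vertical above 0.25 rad)); the robot touches nothing.
It fails at once if the green start button is pressed (2 mm or more) (value of joint start_button above 0.002 m).
It fails at once if the reset button is pressed while the stop button is in (value of joint reset_button above 0.003 m and value of joint stop_press above 0.004 m).
It fails at once if the speed knob is turned (its mark moves over 5 mm) (distance of speed_mark from where it was at the start of the episode above 0.005 m).
It fails at once if the stop head is taken between the fingers and turned like a knob (grasp point within 20 mm of its axis while it is twisted) (value of joint stop_twist above 0.15 rad and horizontal distance between the grasp point and stop_top below 0.02 m and contact force between the fingers and stop_module above 0.3 N).
It fails at once if a jar or a thing on the bench is lifted, carried, shoved more than 20 mm or tipped (distance of any of jar_a_center, jar_b_center, canister, dropper, reagent, tray, pen_pot, spanner from where it was at the start of the episode above 0.02 m or angle between any of canister, dropper, reagent, tray, pen_pot's own z axis and vertical above 0.25 rad).
It also fails if it takes over 51 s, if anything falls off the work surface, if the arm or the gripper's body presses on something with over 40 N, if the wrist force passes 120 N, or if a joint passes its speed limit or range.

## Working session

There is one attempt and no reset: what is moved stays moved. The work goes in short steps, Python scripts to look and compute and a shell command to move; the robot and the scene stay as the last step left them, time stands still between calls to the robot, and variables do not carry over. Pictures are saved under pics/ and viewed, at most 10 in all, crops included, and the job is handed in when it is done.

```bash
mkdir -p pics
cat > h.py <<'E'
import numpy as np, cv2
from workcell import ctrl
from scipy.spatial.transform import Rotation as R
def ray(cam,u,v):
    i=ctrl.camera_info(cam);K=np.array(i["camera_matrix"]);T=np.array(i["world_from_camera"])
    d=np.linalg.inv(K)@[u,v,1];d=T[:3,:3]@[d[0],-d[1],-d[2]];return T[:3,3],d
def atz(cam,u,v,z):
    o,d=ray(cam,u,v);return o+d*(z-o[2])/d[2]
def proj(cam,p):
    i=ctrl.camera_info(cam);K=np.array(i["camera_matrix"]);T=np.array(i["world_from_camera"])
    c=T[:3,:3].T@(np.array(p)-T[:3,3]);q=K@[c[0],-c[1],-c[2]];return q[:2]/q[2]
E
python3 - <<'E'
from h import *
o=ctrl.get_obs();print({k:np.round(v,3) for k,v in o.items()},ctrl.hold_point_z)
ims=[]
for c in("scene","top"):
    im=ctrl.get_image(c);cv2.imwrite(f"pics/{c}0.png",im[:,:,::-1])
    print(c,np.round(ctrl.camera_info(c)["world_from_camera"],2).tolist(),[k for k in ctrl.camera_info(c)])
    for l in("stop_top","reset_button_top","start_button_top","speed_mark","mill"):
        print(c,l,[(np.round(d["rect"],1).tolist(),round(d["score"],2)) for d in ctrl.look_for(c,l)[:3]])
E
```

```text
{'t': np.float64(0.0), 'qpos': array([ 1.215,  0.424,  1.631,  0.   ,  1.089, -0.019]), 'qvel': array([-0.   , -0.002, -0.001, -0.002, -0.001, -0.002]), 'joint_torque': array([ 4.0000e-03, -5.4463e+01, -2.7366e+01,  6.5000e-02,  2.3000e-02,
       -0.0000e+00]), 'ee_pos': array([206.315, 589.377, 221.918]), 'orientation': array([-5.260e-01, -3.097e+00,  2.000e-03]), 'ft_force': array([-0.802, -0.317,  0.14 ]), 'moment': array([-0.027,  0.006,  0.056]), 'grasp_force': np.float64(0.0), 'width': np.float64(87.971)} 18.700000000000003
scene [[-0.46, -0.72, 0.52, 1375.49], [0.89, -0.38, 0.26, 440.89], [0.01, 0.58, 0.81, 1356.57], [0.0, 0.0, 0.0, 1.0]] ['camera_matrix', 'world_from_camera']
scene stop_top []
scene reset_button_top [([278.1, 211.6, 286.9, 221.4], 0.52)]
scene start_button_top []
scene speed_mark [([257.6, 205.1, 262.8, 217.3], 0.48)]
scene mill [([161.3, 166.6, 307.8, 290.8], 0.59)]
top [[-0.01, 0.98, -0.18, 312.32], [-1.0, -0.01, -0.01, 43.67], [-0.02, 0.18, 0.98, 1532.33], [0.0, 0.0, 0.0, 1.0]] ['camera_matrix', 'world_from_camera']
top stop_top [([341.8, 215.0, 358.9, 229.7], 0.51)]
top reset_button_top [([271.8, 201.7, 279.1, 212.8], 0.57)]
top start_button_top [([422.6, 196.4, 506.0, 253.4], 0.73)]
top speed_mark [([298.9, 195.4, 306.3, 204.0], 0.57)]
top mill [([241.8, 112.4, 408.7, 257.6], 0.69)]
```

View pics/scene0.png

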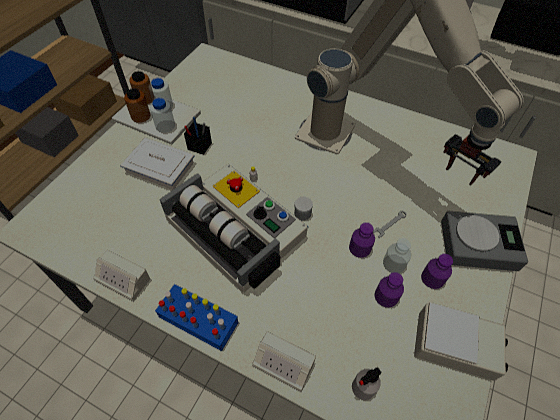

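View pics/top0.png

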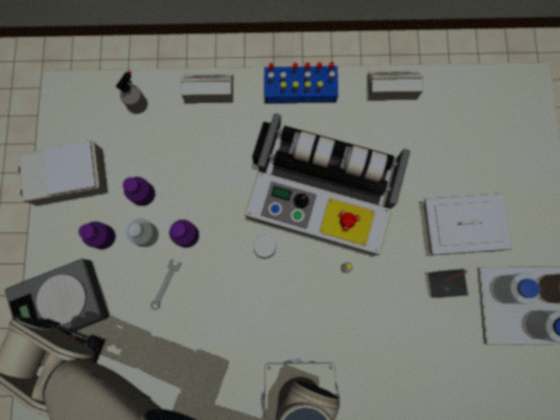

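The top view shows the red stop on its yellow plate at (348,221), blue reset at (275,208), green start at (297,215) and the speed knob at (301,200). The canister is at (264,246) and the dropper at (347,267). In the scene view, stop is at (235,184) and blue at (283,216). The blue-topped bottles and the blue rack are elsewhere and don't count. Next I'll segment by colour, triangulate, and check an enlarged crop.

```bash
cat > m.py <<'E'
from h import *
from scipy.optimize import least_squares
W={"top":(240,180,400,260),"scene":(200,155,310,250)}
def masks(c,im):
    x0,y0,x1,y1=W[c];h=cv2.cvtColor(im[y0:y1,x0:x1],cv2.COLOR_RGB2HSV);H,S,V=cv2.split(h);out={}
    for n,m in dict(red=((H<9)|(H>170))&(S>150)&(V>80),blue=(H>98)&(H<125)&(S>120)&(V>60),green=(H>50)&(H<85)&(S>120)&(V>60),yellow=(H>20)&(H<33)&(S>150)&(V>90)).items():
        k,L,st,ce=cv2.connectedComponentsWithStats(m.astype(np.uint8))
        a=[(int(st[j,4]),(ce[j]+[x0,y0]).round(1).tolist()) for j in range(1,k)];out[n]=sorted(a,reverse=True)[:3]
    return out
E
python3 - <<'E'
from m import *
P={}
for c in W:
    im=ctrl.get_image(c);m=masks(c,im);print(c,m);P[c]=m
for n,z in(("red",124),("blue",114),("green",114),("yellow",93)):
    r=[ray(c,*P[c][n][0][1]) for c in W]
    for c in W: print(n,c,atz(c,*P[c][n][0][1],z).round(1))
    A=np.zeros((3,3));b=np.zeros(3)
    for o,d in r:
        d=d/np.linalg.norm(d);M=np.eye(3)-np.outer(d,d);A+=M;b+=M@o
    print(n,"tri",np.linalg.solve(A,b).round(1))
t=cv2.imread("pics/top0.png")[185:260,240:400];s=cv2.imread("pics/scene0.png")[160:250,205:315]
t=cv2.resize(t,(800,375)[:2],interpolation=cv2.INTER_CUBIC)[:,:];s=cv2.resize(s,None,fx=5,fy=5,interpolation=cv2.INTER_CUBIC)
cv2.imwrite("pics/crop_top.png",t);cv2.imwrite("pics/crop_scene.png",s)
E
```

```text
top {'red': [(189, [348.0, 219.8])], 'blue': [(44, [274.8, 208.1])], 'green': [(41, [297.0, 214.8]), (2, [280.5, 192.5]), (1, [286.0, 194.0])], 'yellow': [(1306, [346.7, 221.9])]}
scene {'red': [(104, [234.8, 182.7])], 'blue': [(36, [282.5, 214.5])], 'green': [(29, [268.6, 203.3]), (4, [273.0, 228.5]), (3, [271.7, 223.0])], 'yellow': [(662, [235.8, 189.9]), (10, [252.5, 167.8])]}
red top [ 541.2 -152.1  124. ]
red scene [ 543.7 -153.2  124. ]
red tri [ 542.  -153.3  121.8]
blue top [582.2  70.9 114. ]
blue scene [585.4  72.3 114. ]
blue tri [582.9  71.1 110. ]
green top [560.3   2.7 114. ]
green scene [563.9   3.6 114. ]
green tri [561.2   2.3 109.8]
yellow top [ 539.7 -152.1   93. ]
yellow scene [ 552.  -146.4   93. ]
yellow tri [ 542.  -153.9   77.5]
```

View pics/crop_top.png

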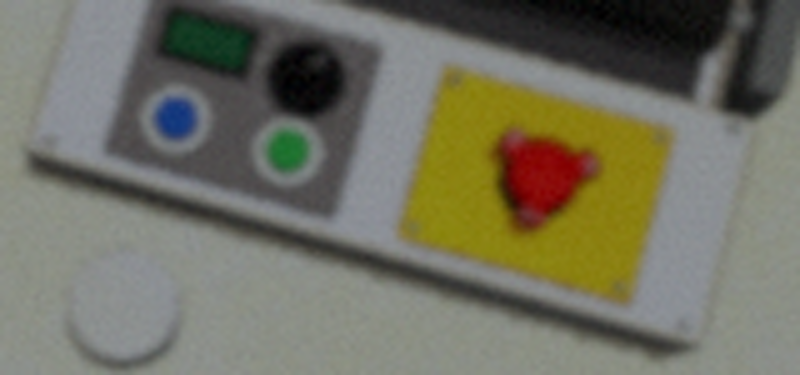

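View pics/crop_scene.png

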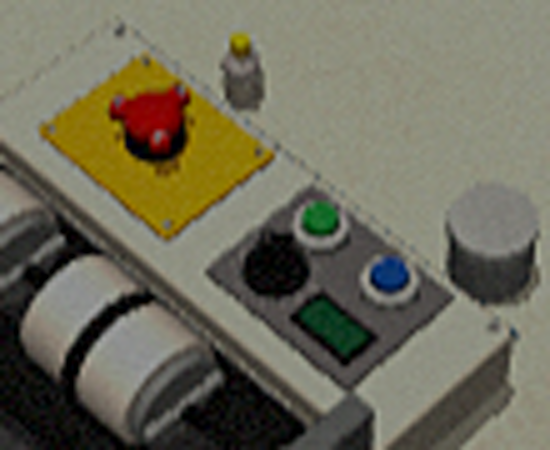

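The crop confirms it. The blue button is the only one on the grey plate, front-left with green to its right; the red trilobe head sits on yellow, with one lobe pointing to the mill's front. The green→blue line gives the mill yaw as about -0.311. Next I'll work out the first travel.

```bash
cat > g.py <<'E'
import sys
from h import *
YAW=-0.311
ax=np.array([np.cos(YAW),np.sin(YAW),0]);ay=np.array([-np.sin(YAW),np.cos(YAW),0])
S=np.array([543,-152.5,0]);B=np.array([584,71.5,0])
RT=R.from_matrix(np.array([-ax,ay,[0,0,-1]]).T)
def shift(p,name=""):
    o=ctrl.get_obs();r=R.from_rotvec(o["orientation"])
    print(name,"shift",(r.inv().apply(np.array(p)-o["ee_pos"])).round(1),"turn",(r.inv()*RT).as_rotvec().round(3))
def st():
    o=ctrl.get_obs();d=o["ee_pos"]-S;print("t",round(float(o["t"]),2),"pos",o["ee_pos"].round(1),"stopframe",round(d@ax,1),round(d@ay,1),"F",o["ft_force"].round(1),"w",round(float(o["width"]),1),"q",o["qpos"].round(2))
E
python3 -c "
from g import *
st();shift(S+[0,0,222]);shift(S+[0,0,160])"
```

```text
t 0.7 pos [206.5 589.9 222.7] stopframe -547.5 603.8 F [ 1.   0.4 -0.3] w 87.9 q [ 1.21  0.42  1.63  0.    1.09 -0.02]
 shift [-562.9 -589.4    0.7] turn [-0.    -0.    -0.026]
 shift [-562.9 -589.4   62.7] turn [-0.    -0.    -0.026]
```

```bash
python3 -m creep '[{"translation":[-35,-37,0],"angular":[0,0,-0.005],"jaw":0},{"translation":[-70,-74,0],"angular":[0,0,-0.01],"jaw":0},{"translation":[-105,-111,0],"angular":[0,0,-0.02],"jaw":0},{"translation":[-140,-148,0],"angular":[0,0,-0.026],"jaw":0},{"translation":[-175,-185,0],"angular":[0,0,-0.026],"jaw":0},{"translation":[-210,-222,0],"angular":[0,0,-0.026],"jaw":0},{"translation":[-245,-259,0],"angular":[0,0,-0.026],"jaw":0},{"translation":[-280,-294,0],"angular":[0,0,-0.026],"jaw":0}]'; python3 -c "
from g import *
st();shift(S+[0,0,222])"
```

```text
t: 1.7
ee_pos: [374.2, 218.4, 223.0]
orientation: [0.486, 3.103, 0.001]
ft_force: [2.1, 0.3, 0.3]
width: 11.4
grasp_force: 0.0
t 1.7 pos [374.2 218.4 223. ] stopframe -274.2 301.5 F [2.1 0.3 0.3] w 11.4 q [ 0.5   0.14  2.03 -0.    0.97 -0.76]
 shift [-274.1 -301.6    1. ] turn [0.001 0.001 0.   ]
```

```bash
python3 -m creep '[{"translation":[-40,-44,0],"angular":[0,0,0],"jaw":0},{"translation":[-80,-88,0],"angular":[0,0,0],"jaw":0},{"translation":[-120,-132,0],"angular":[0,0,0],"jaw":0},{"translation":[-160,-176,0],"angular":[0,0,0],"jaw":0},{"translation":[-200,-220,0],"angular":[0,0,0],"jaw":0},{"translation":[-240,-264,0],"angular":[0,0,0],"jaw":0},{"translation":[-274,-302,20],"angular":[0,0,0],"jaw":0},{"translation":[-274,-302,60],"angular":[0,0,0],"jaw":0}]'
python3 - <<'E'
from g import *
st();shift(S+[0,0,145])
a=[cv2.resize(ctrl.get_image(c)[y:y+90,x:x+110],None,fx=3.6,fy=3.6,interpolation=cv2.INTER_CUBIC) for c,x,y in(("top",295,170),("scene",185,140))]
cv2.imwrite("pics/above.png",np.hstack(a)[:,:,::-1]);st()
E
```

```text
t: 2.7
ee_pos: [545.1, -155.2, 163.6]
orientation: [0.491, 3.097, -0.002]
ft_force: [-0.0, 0.0, -0.6]
width: 0.4
grasp_force: 0.0
t 2.7 pos [ 545.1 -155.2  163.6] stopframe 2.8 -2.0 F [-0.   0.  -0.6] w 0.4 q [-0.3   0.41  1.81 -0.    0.91 -1.55]
 shift [ 3.   2.  18.5] turn [-0.     0.006 -0.003]
t 2.8 pos [ 539.5 -151.6  159.1] stopframe -3.7 -0.2 F [ 0.   0.2 -1. ] w 0.2 q [-0.3   0.42  1.82  0.    0.92 -1.55]
```

View pics/above.png

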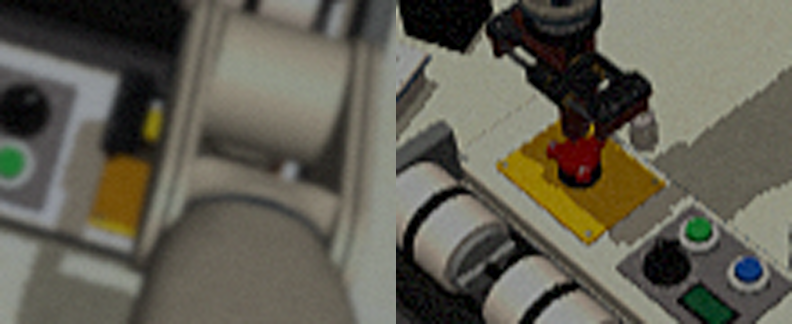

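The fingers are right above the red head, and the scene view shows everything else clear. Now a gentle descent to just above the crown.

```bash
python3 -m creep '[{"translation":[0,0,5],"angular":[0,0,0],"jaw":0},{"translation":[0,0,10],"angular":[0,0,0],"jaw":0},{"translation":[0,0,15],"angular":[0,0,0],"jaw":0},{"translation":[0,0,20],"angular":[0,0,0],"jaw":0},{"translation":[0,0,20],"angular":[0,0,0],"jaw":0},{"translation":[0,0,20],"angular":[0,0,0],"jaw":0},{"translation":[0,0,20],"angular":[0,0,0],"jaw":0},{"translation":[0,0,20],"angular":[0,0,0],"jaw":0}]'; python3 -c "
from g import *
st();shift(S+[0,0,124])"
```

```text
t: 3.8
ee_pos: [542.2, -151.5, 142.8]
orientation: [0.486, 3.104, -0.0]
ft_force: [0.7, 0.0, -1.5]
width: 0.4
grasp_force: 0.0
t 3.8 pos [ 542.2 -151.5  142.8] stopframe -1.1 0.7 F [ 0.7  0.  -1.5] w 0.4 q [-0.29  0.44  1.83 -0.    0.88 -1.55]
 shift [-1.1 -0.7 18.8] turn [-0.  0.  0.]
```

```bash
python3 -m creep '[{"translation":[-1,0,4],"angular":[0,0,0],"jaw":0},{"translation":[-1,0,8],"angular":[0,0,0],"jaw":0},{"translation":[-1,0,11],"angular":[0,0,0],"jaw":0},{"translation":[-1,0,13],"angular":[0,0,0],"jaw":0},{"translation":[-1,0,15],"angular":[0,0,0],"jaw":0},{"translation":[-1,0,17],"angular":[0,0,0],"jaw":0},{"translation":[-1,0,19],"angular":[0,0,0],"jaw":0},{"translation":[-1,0,19],"angular":[0,0,0],"jaw":0}]'; python3 -c "
from g import *
st()"
```

```text
t: 4.8
ee_pos: [543.3, -151.8, 124.1]
orientation: [0.486, 3.103, -0.0]
ft_force: [-2.1, 0.6, 7.5]
width: 0.9
grasp_force: 3.6
t 4.8 pos [ 543.3 -151.8  124.1] stopframe 0.1 0.7 F [-2.1  0.6  7.5] w 0.9 q [-0.29  0.47  1.83 -0.    0.84 -1.55]
```

```bash
python3 -m creep '[{"translation":[0,0,1],"angular":[0,0,0],"jaw":0},{"translation":[0,0,2],"angular":[0,0,0],"jaw":0},{"translation":[0,0,2],"angular":[0,0,0],"jaw":0},{"translation":[0,0,2],"angular":[0,0,0],"jaw":0},{"translation":[0,0,2],"angular":[0,0,0],"jaw":0},{"translation":[0,0,2],"angular":[0,0,0],"jaw":0},{"translation":[0,0,2],"angular":[0,0,0],"jaw":0},{"translation":[0,0,2],"angular":[0,0,0],"jaw":0}]'; python3 -c "
from g import *
st()"
```

```text
t: 5.8
ee_pos: [543.3, -151.8, 122.3]
orientation: [0.486, 3.103, -0.0]
ft_force: [-1.9, 0.3, 8.5]
width: 0.4
grasp_force: 4.2
t 5.8 pos [ 543.3 -151.8  122.3] stopframe 0.1 0.7 F [-1.9  0.3  8.5] w 0.4 q [-0.29  0.47  1.83  0.    0.84 -1.55]
```

```bash
python3 -m creep '[{"translation":[0,0,1],"angular":[0,0,0],"jaw":0},{"translation":[0,0,1.5],"angular":[0,0,0],"jaw":0},{"translation":[0,0,1.5],"angular":[0,0,0],"jaw":0},{"translation":[0,0,1.5],"angular":[0,0,0],"jaw":0},{"translation":[0,0,-5],"angular":[0,0,0],"jaw":0},{"translation":[0,0,-15],"angular":[0,0,0],"jaw":0},{"translation":[0,0,-25],"angular":[0,0,0],"jaw":0},{"translation":[0,0,-25],"angular":[0,0,0],"jaw":0}]'
python3 - <<'E'
from g import *
st();shift(S-42*ax-28*ay+[0,0,150],"pre")
im=ctrl.get_image("scene");cv2.imwrite("pics/lat.png",cv2.resize(im[140:230,190:300],None,fx=5,fy=5,interpolation=cv2.INTER_CUBIC)[:,:,::-1])
E
```

```text
t: 6.8
ee_pos: [543.6, -151.9, 147.5]
orientation: [0.486, 3.102, -0.0]
ft_force: [0.7, -0.1, -0.1]
width: 0.4
grasp_force: 0.0
t 6.8 pos [ 543.6 -151.9  147.5] stopframe 0.4 0.7 F [ 0.7 -0.1 -0.1] w 0.4 q [-0.29  0.43  1.82  0.    0.89 -1.55]
pre shift [ 42.4 -28.7  -2.6] turn [0.    0.002 0.   ]
```

View pics/lat.png

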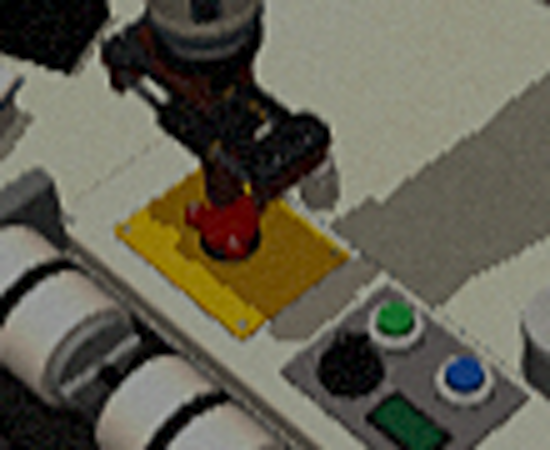

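Fingers are clear above the head. Whether it latched, I'll check from the red centroid once I'm beside it. Moving to the pre-push position, in front and right of the head.

```bash
python3 -m creep '[{"translation":[10,-7,-3],"angular":[0,0,0],"jaw":0},{"translation":[20,-14,-3],"angular":[0,0,0],"jaw":0},{"translation":[30,-21,-3],"angular":[0,0,0],"jaw":0},{"translation":[38,-29,-3],"angular":[0,0,0],"jaw":0},{"translation":[38,-29,-3],"angular":[0,0,0],"jaw":0},{"translation":[38,-29,-3],"angular":[0,0,0],"jaw":0},{"translation":[38,-29,-3],"angular":[0,0,0],"jaw":0},{"translation":[38,-29,-3],"angular":[0,0,0],"jaw":0}]'
python3 - <<'E'
from m import *
from g import *
st();shift(S-37*ax-28*ay+[0,0,107],"low")
im=ctrl.get_image("scene");print(masks("scene",im)["red"])
a=cv2.imread("pics/scene0.png")[160:210,200:275];b=im[160:210,200:275,::-1]
cv2.imwrite("pics/cmp.png",cv2.resize(np.hstack([a,b]),None,fx=5,fy=5,interpolation=cv2.INTER_CUBIC))
E
```

```text
t: 7.85
ee_pos: [498.3, -167.7, 149.6]
orientation: [0.486, 3.104, 0.0]
ft_force: [0.6, 0.1, 1.5]
width: 0.4
grasp_force: 0.0
t 7.85 pos [ 498.3 -167.7  149.6] stopframe -37.9 -28.1 F [0.6 0.1 1.5] w 0.4 q [-0.35  0.38  1.9   0.    0.86 -1.61]
low shift [-0.9  0.1 42.6] turn [0. 0. 0.]
[(95, [234.7, 184.3])]
```

View pics/cmp.png

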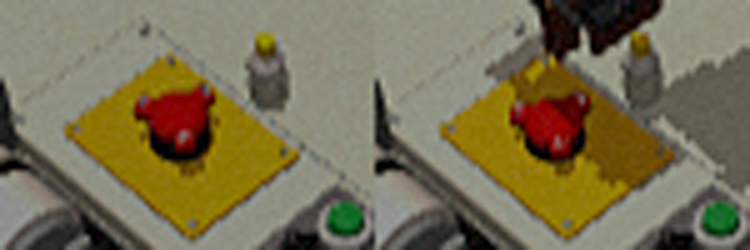

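The head sits lower than before (red centroid row 182.7 → 184.3), so it is latched, and the finger is over the gap between the front and right lobes. Descending beside it.

```bash
python3 -m creep '[{"translation":[0,0,8],"angular":[0,0,0],"jaw":0},{"translation":[0,0,16],"angular":[0,0,0],"jaw":0},{"translation":[0,0,24],"angular":[0,0,0],"jaw":0},{"translation":[0,0,32],"angular":[0,0,0],"jaw":0},{"translation":[0,0,38],"angular":[0,0,0],"jaw":0},{"translation":[0,0,42],"angular":[0,0,0],"jaw":0},{"translation":[0,0,42],"angular":[0,0,0],"jaw":0},{"translation":[0,0,42],"angular":[0,0,0],"jaw":0}]'; python3 -c "
from g import *
st()"
```

```text
t: 8.9
ee_pos: [498.2, -167.8, 107.9]
orientation: [0.486, 3.103, -0.0]
ft_force: [-0.0, -0.7, -0.3]
width: 0.3
grasp_force: 0.0
t 8.9 pos [ 498.2 -167.8  107.9] stopframe -38.0 -28.3 F [-0.  -0.7 -0.3] w 0.3 q [-0.35  0.45  1.92 -0.    0.77 -1.61]
```

```bash
python3 -m creep '[{"translation":[-1.5,3,0],"angular":[0,0,0],"jaw":0},{"translation":[-1.5,6,0],"angular":[0,0,0],"jaw":0},{"translation":[-1.5,9,0],"angular":[0,0,0],"jaw":0},{"translation":[-1.5,12,0],"angular":[0,0,0],"jaw":0},{"translation":[-1.5,14,0],"angular":[0,0,0],"jaw":0},{"translation":[-1.5,16,0],"angular":[0,0,0],"jaw":0},{"translation":[-1.5,18,0],"angular":[0,0,0],"jaw":0},{"translation":[-1.5,18,0],"angular":[0,0,0],"jaw":0}]'; python3 -c "
from g import *
st();o=ctrl.get_obs();print(o['ft_force']@ay,o['ft_force']@ax)"
```

```text
t: 9.9
ee_pos: [504.1, -150.8, 107.4]
orientation: [-0.486, -3.102, -0.0]
ft_force: [-4.1, -1.2, 2.1]
width: 0.5
grasp_force: 2.2
t 9.9 pos [ 504.1 -150.8  107.4] stopframe -37.6 -10.3 F [-4.1 -1.2  2.1] w 0.5 q [-0.31  0.45  1.92 -0.    0.77 -1.57]
-2.4035947843952723 -3.5051497876056756
```

```bash
python3 -m creep '[{"translation":[-0.5,2,0],"angular":[0,0,0],"jaw":0},{"translation":[-0.5,4,0],"angular":[0,0,0],"jaw":0},{"translation":[-0.5,6,0],"angular":[0,0,0],"jaw":0},{"translation":[-0.5,8,0],"angular":[0,0,0],"jaw":0},{"translation":[-0.5,9,0],"angular":[0,0,0],"jaw":0},{"translation":[-0.5,10,0],"angular":[0,0,0],"jaw":0},{"translation":[-0.5,11,0],"angular":[0,0,0],"jaw":0},{"translation":[-0.5,11,0],"angular":[0,0,0],"jaw":0}]'
python3 - <<'E'
from m import *
from g import *
st();o=ctrl.get_obs();print(o['ft_force']@ay,o['ft_force']@ax)
im=ctrl.get_image("scene");print(masks("scene",im)["red"])
cv2.imwrite("pics/tw.png",cv2.resize(im[155:215,195:280],None,fx=6,fy=6,interpolation=cv2.INTER_CUBIC)[:,:,::-1])
E
```

```text
t: 10.9
ee_pos: [509.0, -140.8, 107.7]
orientation: [0.486, 3.103, -0.0]
ft_force: [-2.2, -4.1, -0.3]
width: 0.4
grasp_force: 2.0
t 10.9 pos [ 509.  -140.8  107.7] stopframe -35.9 0.7 F [-2.2 -4.1 -0.3] w 0.4 q [-0.29  0.45  1.92 -0.    0.77 -1.55]
-4.544135675478501 -0.8455352070745722
[(86, [235.1, 183.1]), (2, [230.5, 177.0]), (1, [229.0, 187.0])]
```

View pics/tw.png

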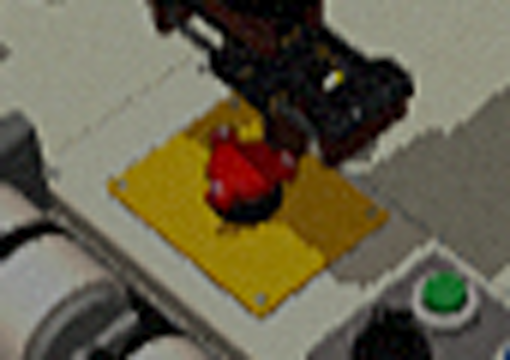

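The head has turned clockwise and looks raised (row 183.1). I'll push a couple of mm further to be sure, then back off.

```bash
python3 -m creep '[{"translation":[0,2,0],"angular":[0,0,0],"jaw":0},{"translation":[0,2,0],"angular":[0,0,0],"jaw":0},{"translation":[0,-4,0],"angular":[0,0,0],"jaw":0},{"translation":[1,-11,0],"angular":[0,0,0],"jaw":0},{"translation":[2,-18,0],"angular":[0,0,0],"jaw":0},{"translation":[2,-24,0],"angular":[0,0,0],"jaw":0},{"translation":[4,-29,0],"angular":[0,0,0],"jaw":0},{"translation":[6,-29,0],"angular":[0,0,0],"jaw":0}]'
python3 - <<'E'
from m import *
from g import *
st();o=ctrl.get_obs();im=ctrl.get_image("scene");print(masks("scene",im)["red"])
E
```

```text
t: 11.95
ee_pos: [494.3, -166.8, 107.8]
orientation: [0.487, 3.103, 0.0]
ft_force: [0.4, 0.4, -0.4]
width: 0.5
grasp_force: 0.0
t 11.95 pos [ 494.3 -166.8  107.8] stopframe -42.0 -28.5 F [ 0.4  0.4 -0.4] w 0.5 q [-0.35  0.44  1.93  0.    0.76 -1.61]
[(95, [234.4, 182.9])]
```

```bash
python3 -m creep '[{"translation":[2,0,-15],"angular":[0,0,0],"jaw":0},{"translation":[2,0,-35],"angular":[0,0,0],"jaw":0},{"translation":[2,0,-50],"angular":[0,0,0],"jaw":0},{"translation":[2,0,-55],"angular":[0,0,0],"jaw":0},{"translation":[2,0,-55],"angular":[0,0,0],"jaw":0},{"translation":[2,0,-55],"angular":[0,0,0],"jaw":0},{"translation":[2,0,-55],"angular":[0,0,0],"jaw":0},{"translation":[2,0,-55],"angular":[0,0,0],"jaw":0}]'
python3 - <<'E'
from m import *
from g import *
st();im=ctrl.get_image("scene");print(masks("scene",im)["red"],masks("scene",im)["blue"])
a=cv2.imread("pics/scene0.png")[160:210,200:275];b=im[160:210,200:275,::-1]
cv2.imwrite("pics/cmp2.png",cv2.resize(np.hstack([a,b]),None,fx=5,fy=5,interpolation=cv2.INTER_CUBIC))
shift(B+[0,0,162],"reset")
E
```

```text
t: 13.0
ee_pos: [492.1, -165.9, 162.3]
orientation: [-0.486, -3.103, -0.0]
ft_force: [0.5, -0.1, -0.3]
width: 0.4
grasp_force: 0.0
t 13.0 pos [ 492.1 -165.9  162.3] stopframe -44.3 -28.3 F [ 0.5 -0.1 -0.3] w 0.4 q [-0.35  0.35  1.91 -0.    0.88 -1.61]
[(96, [234.3, 183.0]), (3, [240.0, 178.7])] [(36, [282.7, 214.4])]
reset shift [-14.8 254.1   0.3] turn [ 0.    -0.001  0.   ]
```

View pics/cmp2.png

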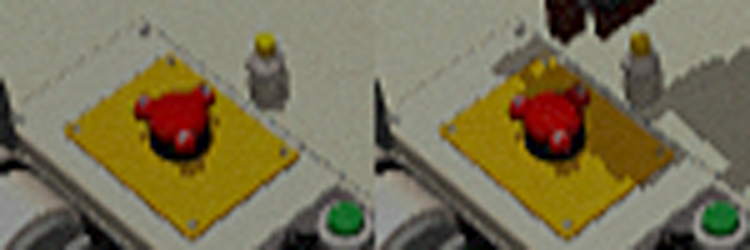

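The head looks as it did at the start: out and swung back. On to the reset button.

```bash
python3 -m creep '[{"translation":[-2,40,0],"angular":[0,0,0],"jaw":0},{"translation":[-4,85,0],"angular":[0,0,0],"jaw":0},{"translation":[-6,130,0],"angular":[0,0,0],"jaw":0},{"translation":[-8,175,0],"angular":[0,0,0],"jaw":0},{"translation":[-12,215,0],"angular":[0,0,0],"jaw":0},{"translation":[-15,240,0],"angular":[0,0,0],"jaw":0},{"translation":[-15,254,0],"angular":[0,0,0],"jaw":0},{"translation":[-15,254,0],"angular":[0,0,0],"jaw":0}]';python3 -m creep '[{"translation":[0,0,8],"angular":[0,0,0],"jaw":0},{"translation":[0,0,16],"angular":[0,0,0],"jaw":0},{"translation":[0,0,24],"angular":[0,0,0],"jaw":0},{"translation":[0,0,32],"angular":[0,0,0],"jaw":0},{"translation":[0,0,36],"angular":[0,0,0],"jaw":0},{"translation":[0,0,36],"angular":[0,0,0],"jaw":0},{"translation":[0,0,36],"angular":[0,0,0],"jaw":0},{"translation":[0,0,36],"angular":[0,0,0],"jaw":0}]'
python3 - <<'E'
from g import *
st();shift(B+[0,0,109],"press")
im=ctrl.get_image("scene");cv2.imwrite("pics/res.png",cv2.resize(im[170:240,235:320],None,fx=6,fy=6,interpolation=cv2.INTER_CUBIC)[:,:,::-1])
E
```

```text
t: 14.05
ee_pos: [584.1, 71.7, 162.4]
orientation: [-0.485, -3.104, 0.0]
ft_force: [0.4, -0.2, 0.3]
width: 0.2
grasp_force: 0.0
t: 15.05
ee_pos: [584.5, 71.4, 127.0]
orientation: [0.486, 3.103, 0.0]
ft_force: [0.0, 0.4, 0.2]
width: 0.5
grasp_force: 0.0
t 15.05 pos [584.5  71.4 127. ] stopframe -29.0 225.9 F [0.  0.4 0.2] w 0.5 q [ 0.1   0.49  1.78 -0.    0.87 -1.16]
press shift [ 0.6 -0.1 18. ] turn [0.    0.001 0.   ]
```

View pics/res.png

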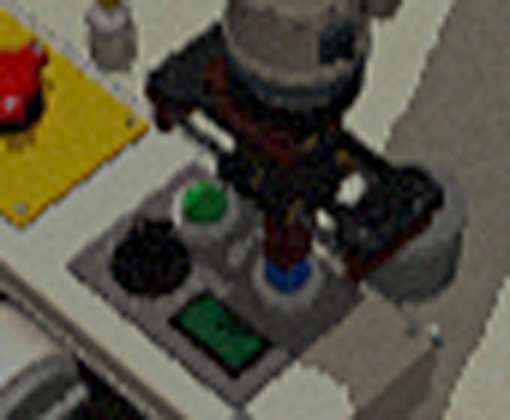

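The closed fingers are just over the blue button, and green is clear of the gripper. Pressing.

```bash
python3 -m creep '[{"translation":[0,0,5],"angular":[0,0,0],"jaw":0},{"translation":[0,0,10],"angular":[0,0,0],"jaw":0},{"translation":[0,0,13],"angular":[0,0,0],"jaw":0},{"translation":[0,0,15],"angular":[0,0,0],"jaw":0},{"translation":[0,0,17],"angular":[0,0,0],"jaw":0},{"translation":[0,0,18],"angular":[0,0,0],"jaw":0},{"translation":[0,0,18],"angular":[0,0,0],"jaw":0},{"translation":[0,0,18],"angular":[0,0,0],"jaw":0}]'; python3 -c "
from g import *
st()"
```

```text
t: 16.1
ee_pos: [584.2, 71.3, 109.3]
orientation: [-0.486, -3.104, 0.0]
ft_force: [-3.0, -0.1, 8.4]
width: 0.6
grasp_force: 4.2
t 16.1 pos [584.2  71.3 109.3] stopframe -29.3 225.7 F [-3.  -0.1  8.4] w 0.6 q [ 0.1   0.52  1.78 -0.    0.84 -1.16]
```

```bash
python3 -m creep '[{"translation":[0,0,1],"angular":[0,0,0],"jaw":0},{"translation":[0,0,1.5],"angular":[0,0,0],"jaw":0},{"translation":[0,0,1.5],"angular":[0,0,0],"jaw":0},{"translation":[0,0,-10],"angular":[0,0,0],"jaw":0},{"translation":[0,0,-40],"angular":[0,0,0],"jaw":0},{"translation":[0,0,-80],"angular":[0,0,0],"jaw":0},{"translation":[0,0,-110],"angular":[0,0,0],"jaw":0},{"translation":[0,0,-110],"angular":[0,0,0],"jaw":0}]'
python3 - <<'E'
from m import *
from g import *
st();im=ctrl.get_image("scene");m=masks("scene",im);print(m["red"],m["blue"],m["green"]);st()
E
```

```text
t: 17.1
ee_pos: [586.0, 71.5, 221.0]
orientation: [0.485, 3.099, 0.002]
ft_force: [-0.1, -1.3, 0.1]
width: 0.4
grasp_force: 0.0
t 17.1 pos [586.   71.5 221. ] stopframe -27.7 226.4 F [-0.1 -1.3  0.1] w 0.4 q [ 0.1   0.37  1.71 -0.    1.05 -1.16]
[(107, [234.9, 182.7])] [(34, [282.7, 214.0])] [(26, [268.5, 203.0]), (4, [274.0, 228.2]), (3, [271.7, 223.0])]
t 17.15 pos [584.8  71.4 219.2] stopframe -28.7 225.9 F [-0.4 -1.3  0.3] w -0.0 q [ 0.1   0.37  1.72 -0.    1.05 -1.16]
```

```bash
python3 -c "
from workcell import ctrl
print(ctrl.close_job())"
```

```text
the job is handed in; nothing more can be done
None
```

The stop check is done and handed in: the stop button was pressed and latched, released by pushing one lobe clockwise until it sprang out and swung back, and then the blue reset was pressed right in and let go; the verdict was not shown.

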